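# Click the squat jar round to the pointer

### The arm

A 7-joint arm with a two-finger parallel gripper is mounted at the origin on the work surface. World frame = base frame: x ahead of the robot, y to its left, z up, the work surface at z = 0. Lengths are in mm, angles in rad, forces in N, time in s.
With the tool pointing down it reaches from about 400 to 875 mm from the base axis. Payload 4.4 kg.
Tool frame: the origin (TCP) lies at the very end of the fingers, on their centre line; the grasp point (between the pads) lies 19 mm behind it; z points along the fingers, y is the direction in which the jaws open and shut (so a half turn about z gives the same grasp; the last joint's range is limited). The gripper opens to 85 mm and grips with 20 to 120 N. Pads are 22 mm wide; open, the fingers measure 114 mm over their backs; the gripper's body (76 mm by 85 mm) begins 54 mm behind the grasp point. The pads swing forward as they close: fully open they stand 13 mm farther back than shut.
Start: joints at [1.129, 0.628, 0.038, 1.517, -0.027, 0.996, -0.02], TCP at [238.589, -604.643, 231.313] pointing down, gripper open.
Joint ranges: [-3.06, 3.06], [-0.37, 2.12], [-1.25, 1.32], [0.18, 2.47], [-1.1, 4.24], [0.23, 1.98], [-2.94, 2.94]. Speed limits (rad/s): [2.57, 2.57, 3.14, 3.14, 3.14, 3.14, 3.14].

### API

Orientations are given as [roll, pitch, yaw] about the fixed x, y, z axes, in that order (R = Rz(yaw) Ry(pitch) Rx(roll)).
In Python, from cell import ctrl gives the robot as it stands.
- The arm moves only by the shell command python3 -m crank 'ROWS' [OPENING]. ROWS is JSON, a list that holds one entry, the list of rows, each a list of 6 numbers: the shift along the tool's x, y, z in units of 30 mm (1.0 is 30 mm), then the turn, a rotation vector about the tool's x, y, z in units of 6 degrees (1.0 is 6 degrees). In form: [[[tx, ty, tz, rx, ry, rz], ...]]. A call has 1 to 12 rows; each row shifts and turns the pose as measured when the row begins, along the tool's axes as they then stand; what a row does not reach is not made up. A row lasts 1/12 s, in which the tool goes at most 41.7 mm and 7.16 degrees, less where a joint would pass 70% of its speed; a pose out of reach is approached as far as the arm can. A call is refused whole if a number of a shift passes 1 or a number of a turn 1, either way. A call with a gripper value outside its range is refused whole. OPENING is the gripper command: -1 is fully open, 1 is shut, values between are in proportion, set as the call begins (- or left out, the last holds). The fingers move at their own pace and stop on an object; the grip force is fixed at half the most. Time passes only in rows, so rows that do not move let the fingers close. It gives the time, the measured TCP pose, the force and the opening at its end, in the units of the state.
- ctrl.read_state(): the state, without advancing time (a new reading comes with each control period).
- ctrl.get_image(name): name is "side" or "top" or "wrist"; returns a dict with "color" (400x640x3 uint8, red, green, blue), "depth" (400x640 float32, mm along the optical axis (not along the pixel's ray), 0 where there is no reading), "camera_matrix" (3x3 intrinsics, pixels), "R" (3x3) and "t" (3): a world point X has camera coordinates R X + t. Camera axes: x right, y down, z forward; pixel columns grow to the right and rows downward; lengths in mm; the calibration is good to about 2 mm. A picture is of the moment at which its call begins.
- ctrl.finish_job(): hands the job in, once; it reports no verdict.
Trained networks look in a picture, given as the dict that the camera call returned (one of the last four; its "shot" number tells which), for a name from the list of things; names that differ only in an ending like _2 or _b are one class to them, and where a whole thing is asked for, a point or a joint stands for the part that bears it (a point fixed in the world has none). Each returns a list of dicts, best first, with "conf" (0 to 1); they miss things now and then, are a little off and sometimes report something else, mostly with a low value. They report only what shows in the picture. A call takes as long as a camera call. They do not tell look-alikes from the thing itself.
- ctrl.search_frame(query, picture): "extent" ([centre column, centre row, width, height] in pixels, round what is visible of it).
The state is a dict: "clock": time; "qpos": joint angles; "qd": joint speeds; "tau": joint torques, N m; "eef_pos": TCP position; "tool_rot": TCP orientation; "force": force on the tool from outside, world axes, zero at the start; "torque": the same for the moment, N m; "width": finger opening in mm.
Only numpy, scipy, OpenCV 4.12 (cv2) and the standard library are available. Lean on these libraries where they do the work, as an engineer would, in place of code of your own. Each camera call takes 0.05 s, during which the arm holds its last target. There are 200 camera calls.

### The job

Flick the finger lugs on the lazy Susan's edge with a fingertip so that it turns clockwise (seen from above), click by click, until the squat wide jar stands at the black pointer and the turntable rests in its click; do not go past. Do not touch or lift any of the jars, which must all stay standing on the turntable, and leave the spoon, the food mill and the tea glass alone. Finish clear of everything.

Things in the scene. Friction and masses are not known exactly. Their poses are not given: they have to be found in the camera images.
- susan: Foot of the lazy Susan, fixed to the shelf: a black disc under the clear turntable, with a low black pointer tongue (22 mm wide, 6 mm high, diamond-shaped end) that runs out along the shelf under the turntable's edge. Origin on the turntable's vertical axis at shelf height; its -x axis points along the tongue; z up.
- wheel (a joint): Rotation of the turntable about the vertical axis through susan's origin, rad; grows CLOCKWISE seen from above; 0 at the start. A sprung roller holds it at every 36 degrees (0.628 rad), ten clicks a turn: pushed past half a click it snaps on to the next rest by itself, pushed less it snaps back. 2 to 5 N at a lug moves it; pushed slowly it does not coast.
- disc_top (a point): Centre of the clear turntable disc's top face, 32 mm up on the axis. The disc is 8 mm thick and 236 mm across. Outside its edge, the spaces between the lugs are free down to the shelf, except over the pointer tongue.
- lug (a point): Middle of the outer top edge (163 mm from the axis, 64 mm up) of one of ten equal white finger lugs, every 36 degrees round the disc's edge; it turns with the disc. Each is a radial bar 14 mm thick at disc height, ending in an upright paddle: 14 mm thick, 139 to 163 mm from the axis, 24 to 64 mm above the shelf. At every rest one lug lies straight over the pointer; at the start this one.
- front_place (a point): Point on the turntable's top (32 mm up) straight above the pointer tongue, 62 mm from the axis: where the underside centre of the jar at the pointer stands. Fixed, does not turn.
- pointer_tip (a point): Outer tip of the pointer tongue, 207 mm from the axis, 6 mm above the shelf.
- squat_jar: The squat wide one among the five jars: clear glass with a mint cap, 64 mm in diameter, 56 mm tall, 110 to 225 g, standing loose on the turntable 62 mm from its axis. Origin at the centre of its underside. At the start it stands 2, 4 or 6 clicks before the pointer, counted clockwise (seen from above) from the jar to the pointer.
- tall_jar_a: Plain clear-glass jar with a mint cap, 48 mm in diameter and 80 mm tall, 160 g, standing loose on the turntable; origin at the centre of its underside. Leave it untouched; it rides along.
- tall_jar_b: Plain clear-glass jar with a mint cap, 48 mm in diameter and 80 mm tall, 160 g, standing loose on the turntable; origin at the centre of its underside. Leave it untouched; it rides along.
- tall_jar_c: Plain clear-glass jar with a mint cap, 48 mm in diameter and 80 mm tall, 160 g, standing loose on the turntable; origin at the centre of its underside. Leave it untouched; it rides along.
- tall_jar_d: Plain clear-glass jar with a mint cap, 48 mm in diameter and 80 mm tall, 160 g, standing loose on the turntable; origin at the centre of its underside. Leave it untouched; it rides along.
- spoon: Bamboo spoon, 260 mm long, lying loose on the shelf to the left of the lazy Susan along about x. Leave it alone.
- mill: Yellow plastic food mill, a 170 mm wide bowl on three feet, with a crank on top, about 190 mm tall over the crank, standing loose to the right; origin on the shelf under its centre. Leave it alone.
- crank (a joint): Turn of the food mill's crank about its upright shaft, rad, 0 at the start. Leave it alone.
- tea_glass: Small clear tea glass, 60 mm across, 85 mm tall, standing loose at the far left; origin at its underside centre. Leave it alone.
Not all that is in view belongs to the job. Leave any orange or yellow look-alike of the squat_jar alone.

How it is judged (in metres and radians):
On the way:
1. the fingers push the turntable's edge (contact force between the fingers and susan above 0.3 N), for 0.1 s.
At the end, for the whole second after the job is handed in: The squat jar's centre is within 15 mm of the front place, the turntable has gone 2, 4 or 6 whole clicks clockwise from its start (within 0.08 rad) and is at rest, and all five jars stand upright (within 0.1 rad) on it (horizontal distance between squat_jar and front_place below 0.015 m and (value of joint wheel between 1.17664 and 1.33664 rad or value of joint wheel between 2.43327 and 2.59327 rad or value of joint wheel between 3.68991 and 3.84991 rad) and velocity of joint wheel between -0.05 and 0.05 rad/s and angle between each of squat_jar, tall_jar_a, tall_jar_b, tall_jar_c, tall_jar_d's own z axis and vertical below 0.1 rad and z of each of squat_jar, tall_jar_a, tall_jar_b, tall_jar_c, tall_jar_d in the frame of susan above 0.027 m); the robot touches nothing.
It fails at once if the lazy Susan is pushed with the arm or the gripper's body instead of the fingers (contact force between the arm and susan above 2 N).
It fails at once if the robot touches a jar (contact force between any of the fingers, the arm and squat_jar above 0.5 N or contact force between any of the fingers, the arm and tall_jar_a above 0.5 N or contact force between any of the fingers, the arm and tall_jar_b above 0.5 N or contact force between any of the fingers, the arm and tall_jar_c above 0.5 N or contact force between any of the fingers, the arm and tall_jar_d above 0.5 N).
It fails at once if a jar is lifted off the turntable or tipped (z of any of squat_jar, tall_jar_a, tall_jar_b, tall_jar_c, tall_jar_d in the frame of susan above 0.047 m or angle between any of squat_jar, tall_jar_a, tall_jar_b, tall_jar_c, tall_jar_d's own z axis and vertical above 0.35 rad).
It fails at once if the squat jar goes on past the pointer, or the turntable is turned anticlockwise from its start, by more than half a click ((y of squat_jar in the frame of susan above 0.023 m and x of squat_jar in the frame of susan below -0.01 m) or value of joint wheel below -0.33 rad).
It fails at once if the spoon, food mill or tea glass is pushed more than 20 mm away, or the mill's crank turned more than 0.3 rad (distance of any of spoon, mill, tea_glass from where it was at the start of the episode above 0.02 m or value of joint crank above 0.3 rad or value of joint crank below -0.3 rad).
It also fails if it takes over 67 s, if anything falls off the work surface, if the arm or the gripper's body presses on something with over 40 N, if the wrist force passes 120 N, or if a joint passes its speed limit or range.

## Working session

There is one attempt and no reset: what is moved stays moved. The work goes in short steps, Python scripts to look and compute and a shell command to move; the robot and the scene stay as the last step left them, time stands still between calls to the robot, and variables do not carry over. Pictures are saved under pics/ and viewed, about 8 in all and at most 12, crops included, and the job is handed in when it is done.

```bash
ls; mkdir -p pics
cat > h.py <<'E'
import numpy as np,cv2
from cell import ctrl
def shot(n):
    p=ctrl.get_image(n); return p
def save(p,f,crop=None,s=1):
    im=p["color"][...,::-1]
    if crop: a,b,c,d=crop; im=im[b:d,a:c]
    cv2.imwrite("pics/"+f,cv2.resize(im,None,fx=s,fy=s,interpolation=cv2.INTER_CUBIC))
def atz(p,u,v,z):
    K,R,t=[np.array(p[k]) for k in("camera_matrix","R","t")]
    c=-R.T@t; d=R.T@np.linalg.inv(K)@[u,v,1]; return c+d*(z-c[2])/d[2]
def pix(p,X):
    K,R,t=[np.array(p[k]) for k in("camera_matrix","R","t")]
    q=K@(R@np.array(X,float)+t); return q[:2]/q[2]
E
python3 - <<'E'
from h import *
s=ctrl.read_state(); print({k:np.round(v,3) for k,v in s.items()})
for n in("top","side"):
    p=shot(n); save(p,n+"0.png")
    K,R,t=[np.array(p[k]) for k in("camera_matrix","R","t")];print(n,-R.T@t,K[0,0])
    for q in("susan","lug","pointer_tip","squat_jar","tall_jar_a","spoon","mill","tea_glass"):
        print(q,[(np.round(d["extent"]).tolist(),round(d["conf"],2)) for d in ctrl.search_frame(q,p)][:6])
E
```

```text
pics
{'clock': np.float64(0.0), 'qpos': array([ 1.129,  0.629,  0.038,  1.518, -0.027,  0.996, -0.02 ]), 'qd': array([ 0.002, -0.001, -0.001, -0.   , -0.001,  0.   , -0.001]), 'tau': array([-0.0000e+00, -5.6339e+01,  1.2260e+00, -1.9344e+01,  1.1000e-02,
        1.1000e-02, -0.0000e+00]), 'eef_pos': array([ 238.334, -604.022,  230.348]), 'tool_rot': array([-3.14 ,  0.   ,  0.376]), 'force': array([-0.492,  0.508,  0.492]), 'torque': array([ 0.043, -0.029, -0.032]), 'width': np.float64(85.597)}
top [1.86531209e+02 3.39322371e-01 1.83868169e+03] 519.3484694010643
susan [([324.0, 213.0, 90.0, 106.0], 0.69), ([310.0, 188.0, 16.0, 15.0], 0.54), ([214.0, 162.0, 20.0, 19.0], 0.26)]
lug [([323.0, 207.0, 87.0, 93.0], 0.79)]
pointer_tip [([321.0, 213.0, 89.0, 104.0], 0.77)]
squat_jar [([332.0, 191.0, 17.0, 19.0], 0.59), ([336.0, 143.0, 19.0, 22.0], 0.56), ([393.0, 169.0, 16.0, 20.0], 0.54)]
tall_jar_a [([310.0, 189.0, 14.0, 16.0], 0.59), ([321.0, 222.0, 11.0, 16.0], 0.58), ([338.0, 210.0, 16.0, 18.0], 0.57), ([304.0, 210.0, 13.0, 17.0], 0.48), ([321.0, 214.0, 87.0, 100.0], 0.35)]
spoon [([188.0, 197.0, 24.0, 67.0], 0.84), ([321.0, 206.0, 88.0, 93.0], 0.25)]
mill [([457.0, 195.0, 51.0, 52.0], 0.77)]
tea_glass [([215.0, 162.0, 19.0, 21.0], 0.87)]
side [121.23074615 812.72760799 800.10385366] 432.98488095643296
susan []
lug [([336.0, 221.0, 121.0, 81.0], 0.8), ([202.0, 340.0, 116.0, 41.0], 0.47)]
pointer_tip [([339.0, 219.0, 126.0, 81.0], 0.86)]
squat_jar [([330.0, 197.0, 20.0, 19.0], 0.92), ([336.0, 166.0, 21.0, 24.0], 0.76), ([278.0, 185.0, 23.0, 25.0], 0.61), ([353.0, 197.0, 17.0, 29.0], 0.59), ([342.0, 219.0, 121.0, 82.0], 0.25)]
tall_jar_a [([333.0, 224.0, 19.0, 31.0], 0.96), ([355.0, 215.0, 18.0, 34.0], 0.81), ([353.0, 197.0, 20.0, 27.0], 0.79), ([314.0, 208.0, 21.0, 35.0], 0.69)]
spoon [([202.0, 340.0, 119.0, 40.0], 0.91)]
mill [([394.0, 139.0, 50.0, 45.0], 0.77)]
tea_glass [([192.0, 280.0, 30.0, 43.0], 0.93)]
```

Run:
```python
from h import *
p=shot("top"); save(p,"top1.png",(200,120,500,270),2.6)
# disc center estimate
for u,v,z in[(324,207,64),(332,191,60),(310,189,85),(321,222,85),(338,210,85),(304,210,85),(457,195,100),(188,197,5)]: print(u,v,np.round(atz(p,u,v,z)))
p=shot("side"); save(p,"side1.png",(170,130,470,370),2.4)
```

```text
324 207 [548. -31.  64.]
332 191 [606. -60.  60.]
310 189 [608.  17.  85.]
321 222 [491. -20.  85.]
338 210 [533. -79.  85.]
304 210 [534.  38.  85.]
457 195 [ 580. -487.  100.]
188 197 [600. 460.   5.]
```

View pics/top1.png

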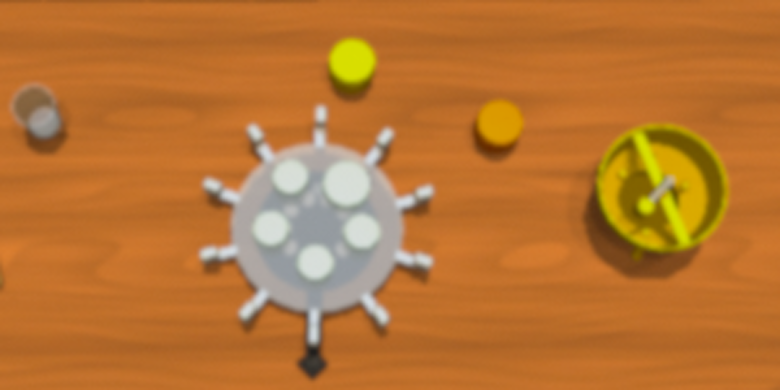

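View pics/side1.png

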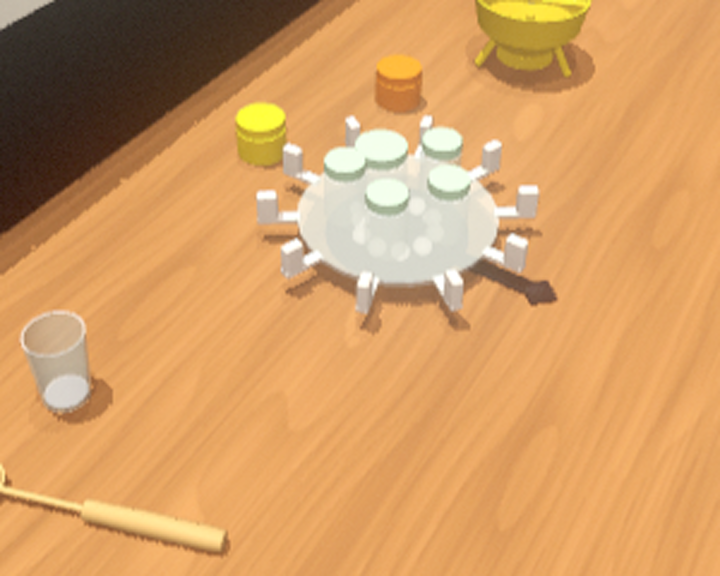

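The top view shows five mint caps on the turntable. The wide one is at crop (347,183), up and to the right of the axis at about (317,228). The pointer is at (313,362), towards the robot. The look-alikes are yellow at (352,62) and orange at (500,123), and both are off the turntable. Going clockwise from the wide cap to the pointer looks like about 144°, or 4 clicks. Next I'll fit the geometry precisely and take a close crop.

```bash
cat > fit.py <<'E'
from h import *
from scipy.optimize import minimize
def fit(p,x0=(548,-31,180.)):
    im=p["color"].astype(np.uint8); hsv=cv2.cvtColor(im,cv2.COLOR_RGB2HSV)
    m=((hsv[...,1]<70)&(hsv[...,2]>110)).astype(np.float32)
    m=cv2.GaussianBlur(m,(0,0),1.2)
    def cost(x):
        s=0
        for k in range(10):
            a=np.radians(x[2]+36*k)
            for r in(128,141,151,161,172):
                w=1 if r<165 else -1
                z=64 if r>135 else 32
                for da in (0,):
                    u,v=pix(p,[x[0]+r*np.cos(a),x[1]+r*np.sin(a),z])
                    s-=w*cv2.getRectSubPix(m,(1,1),(float(u),float(v)))[0,0]
        return s
    best=min((minimize(cost,[x0[0]+dx,x0[1]+dy,x0[2]+d],method="Nelder-Mead",options=dict(initial_simplex=[[x0[0]+dx,x0[1]+dy,x0[2]+d],[x0[0]+dx+6,x0[1]+dy,x0[2]+d],[x0[0]+dx,x0[1]+dy+6,x0[2]+d],[x0[0]+dx,x0[1]+dy,x0[2]+d+4]])) for dx in(-8,0,8) for dy in(-8,0,8) for d in(-6,0,6)),key=lambda r:r.fun)
    return best.x,best.fun
def caps(p,c):
    im=p["color"];hsv=cv2.cvtColor(im,cv2.COLOR_RGB2HSV)
    for d in sum([ctrl.search_frame(q,p) for q in("squat_jar","tall_jar_a")],[]):
        u,v,w,h=d["extent"]; X=atz(p,u,v,85)
        if np.hypot(*(X[:2]-c[:2]))<100 and w<30: print("cap",np.round([u,v,w,h]),"r",round(np.hypot(*(X[:2]-c[:2]))),"ang",round(np.degrees(np.arctan2(X[1]-c[1],X[0]-c[0]))),round(d["conf"],2))
E
python3 - <<'E'
from fit import *
p=shot("top"); x,f=fit(p); print(np.round(x,1),f)
caps(p,x)
u,v=200+313/2.6,120+362/2.6; print("pointer end",np.round(atz(p,u,v,6)))
im=p["color"].copy()
im=cv2.resize(im[150:270,260:390],None,fx=5,fy=5,interpolation=cv2.INTER_CUBIC)
for k in range(10):
    a=np.radians(x[2]+36*k); u=(pix(p,[x[0]+151*np.cos(a),x[1]+151*np.sin(a),64])-[260,150]+.5)*5
    cv2.circle(im,tuple(int(i) for i in u),5,(255,0,0) if k else (0,0,255),-1)
cv2.imwrite("pics/fit0.png",im[...,::-1])
d=p["depth"];
E
```

```text
[553.7 -22.3 177.6] -32.409751892089844
cap [333. 192.  20.  20.] r 60 ang -43 0.87
cap [310. 188.  14.  18.] r 72 ang 34 0.69
cap [301. 211.  17.  16.] r 76 ang 108 0.65
cap [321. 221.  13.  19.] r 58 ang 178 0.64
cap [340. 208.  14.  15.] r 65 ang -103 0.52
pointer end [372. -17.   6.]
```

View pics/fit0.png

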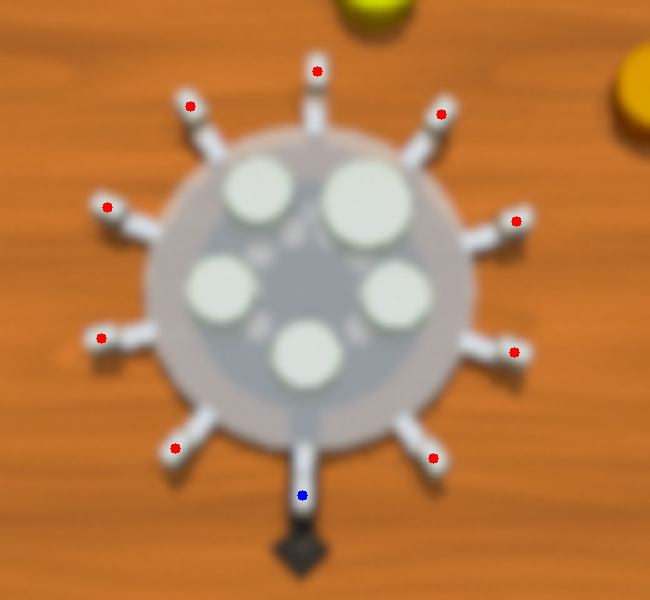

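The fit gives the axis at about (554,-23) and the start lug at 177.6°. The wide cap is at about -40°, which is 4 clicks before the pointer. The overlay confirms it is the squat jar. The plan is to close the fingers, set yaw to 0, and push the lug at -74° along -x on the line y≈-174. Each click runs from x≈640 to 557, then lift and return.

```bash
python3 -m crank '[[[0,0,0,0,0,0.9],[0,0,0,0,0,0.9],[0,0,0,0,0,0.9],[0,0,0,0,0,0.9],[0.9,-0.95,0,0,0,0],[0.9,-0.95,0,0,0,0],[0.9,-0.95,0,0,0,0],[0.9,-0.95,0,0,0,0],[0.9,-0.95,0,0,0,0],[0.9,-0.95,0,0,0,0]]]' 1
```

```text
clock: 1.98
eef_pos: [399.0, -442.7, 230.0]
tool_rot: [3.132, 0.005, -0.044]
force: [-0.1, 0.3, 0.8]
width: 0.0
```

```bash
python3 -m crank '[[[0,0,0,0,0,-0.42],[0.9,-0.95,0,0,0,0],[0.9,-0.95,0,0,0,0],[0.9,-0.95,0,0,0,0],[0.9,-0.95,0,0,0,0],[0.9,-0.95,0,0,0,0],[0.9,-0.95,0,0,0,0],[0.9,-0.95,0,0,0,0],[0.9,-0.95,0,0,0,0],[0.4,-0.5,0,0,0,0],[0,0,0,0,0,0]]]' 1
```

```text
clock: 2.9
eef_pos: [637.1, -180.8, 228.1]
tool_rot: [3.137, -0.003, 0.017]
force: [0.1, 0.2, -0.3]
width: 0.1
```

```bash
python3 -m crank '[[[0.15,-0.2,0,0,0,-0.15],[0,0,1,0,0,0],[0,0,1,0,0,0],[0,0,1,0,0,0],[0,0,1,0,0,0],[0,0,0.4,0,0,0],[0,0,0,0,0,0]]]' 1
python3 - <<'E'
from h import *
p=shot("side"); save(p,"side2.png",(220,100,460,280),3)
E
```

```text
clock: 3.48
eef_pos: [643.6, -179.9, 95.0]
tool_rot: [3.132, -0.009, 0.035]
force: [-1.2, 0.5, 0.2]
width: 0.0
```

View pics/side2.png

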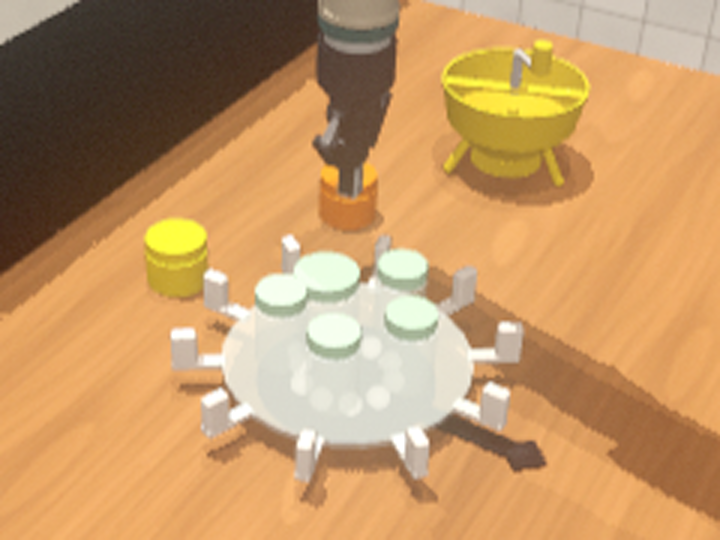

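The closed fingers hang over the gap between the lugs at (290,250) and (382,245). Jars and mill are clear. Lowering now.

```bash
python3 -m crank '[[[-0.1,-0.2,0,0,0,0.3],[0,0,1,0,0,0],[0,0,1,0,0,0],[0,0,0,0,0,0]]]' 1; python3 -m crank '[[[-0.25,0,0,0,0,0],[-0.25,0,0,0,0,0],[-0.25,0,0,0,0,0]]]' 1
```

```text
clock: 3.87
eef_pos: [646.9, -179.9, 44.1]
tool_rot: [3.127, -0.024, -0.002]
force: [-1.5, 0.3, -0.4]
width: -0.2
clock: 4.12
eef_pos: [627.3, -181.9, 49.4]
tool_rot: [3.124, -0.033, -0.002]
force: [-0.2, 0.6, 0.1]
width: 0.3
```

```bash
python3 -m crank '[[[0,-0.3,0.4,0,-0.3,0],[-0.25,0,0.05,0,0,0],[-0.25,0,0.05,0,0,0],[-0.25,0,0.05,0,0,0]]]' 1; python3 -m crank '[[[-0.25,0,0,0,0,0],[-0.25,0,0,0,0,0],[-0.25,0,0,0,0,0]]]' 1
```

```text
clock: 4.45
eef_pos: [608.0, -177.0, 41.5]
tool_rot: [3.118, -0.016, -0.004]
force: [3.7, -1.6, -0.7]
width: -0.3
clock: 4.7
eef_pos: [585.0, -178.9, 43.9]
tool_rot: [3.116, -0.022, -0.006]
force: [1.5, -1.3, -0.3]
width: -0.2
```

```bash
python3 -m crank '[[[-0.25,-0.2,0.1,0.1,-0.15,0],[-0.2,0,0.05,0,0,0],[-0.2,0,0.05,0,0,0],[0,0,0,0,0,0]]]' 1
python3 - <<'E'
from h import *
p=shot("side"); save(p,"side3.png",(220,100,460,280),3)
E
```

```text
clock: 5.03
eef_pos: [559.5, -171.7, 37.6]
tool_rot: [3.129, -0.0, -0.008]
force: [-0.7, -0.1, -0.2]
width: 0.1
```

View pics/side3.png

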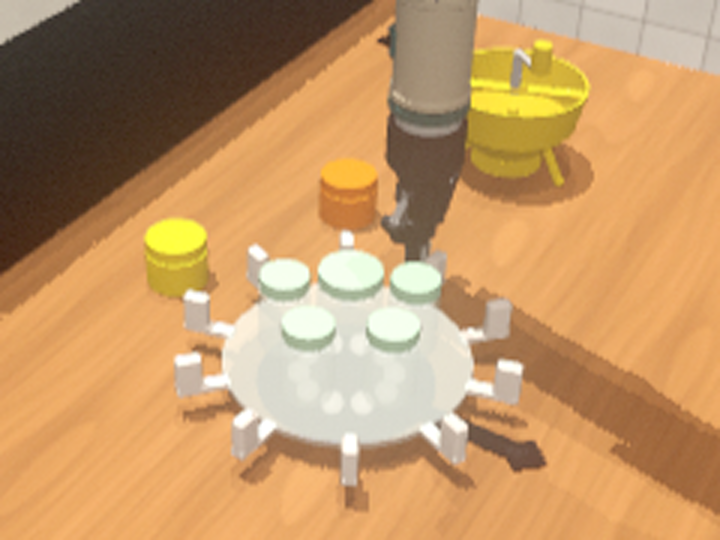

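The turntable is about half a click on, since the pointer lies between lugs (508,380) and (452,438). I'll push a little further until it snaps.

```bash
python3 -m crank '[[[-0.15,0,0,0,0,0],[-0.15,0,0,0,0,0],[0,0,0,0,0,0],[0,0,0,0,0,0],[0,0,0,0,0,0]]]' 1
python3 - <<'E'
from fit import *
p=shot("top"); save(p,"x.png"); print(fit(p,(554,-23,177.6)))
caps(p,(554,-23))
p=shot("side"); save(p,"side4.png",(220,100,460,280),3)
E
```

```text
clock: 5.5
eef_pos: [549.2, -170.8, 36.7]
tool_rot: [3.13, 0.002, -0.007]
force: [-0.5, 0.6, -0.8]
width: 0.0
(array([554.40620395, -23.03500986, 184.83452259]), np.float64(-22.864229202270508))
cap [332. 196.   8.  15.] r 46 ang -53 0.61
cap [304. 201.  15.  12.] r 62 ang 78 0.61
cap [319. 187.  16.  17.] r 60 ang 9 0.58
cap [312. 217.  14.  20.] r 56 ang 143 0.55
```

View pics/side4.png

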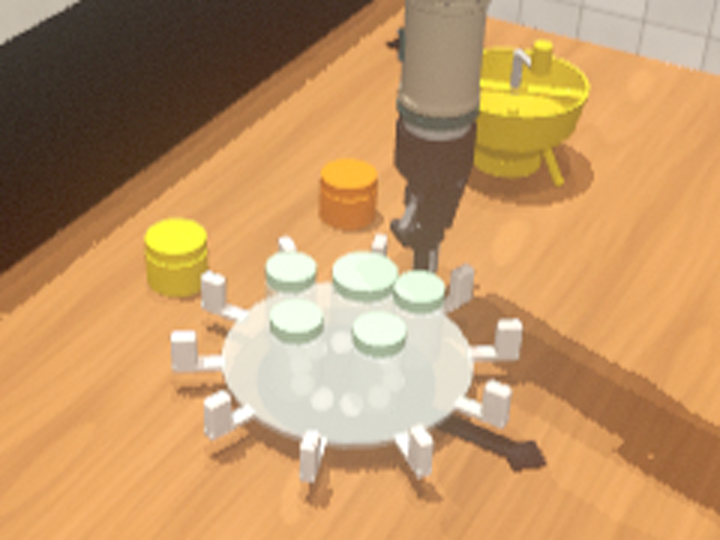

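One click has been made and it is nearly settled. Lift, return, and check the phase.

```bash
python3 -m crank '[[[0.1,0,-1,0,0,0],[0,0,-1,0,0,0],[0.9,0,0,0,0,0],[0.9,0,0,0,0,0],[0.9,0,0,0,0,0],[0,0,0,0,0,0],[0,0,0,0,0,0]]]' 1
cat > ph.py <<'E'
from fit import *
def phase(n,c=(554.5,-23.5)):
    p=shot(n); hsv=cv2.cvtColor(p["color"],cv2.COLOR_RGB2HSV)
    m=cv2.GaussianBlur(((hsv[...,1]<70)&(hsv[...,2]>110)).astype(np.float32),(0,0),.8)
    A=np.arange(160,196,.5); S=[]
    for a0 in A:
        s=0
        for k in range(10):
            a=np.radians(a0+36*k)
            for r in(144,151,158):
                u,v=pix(p,[c[0]+r*np.cos(a),c[1]+r*np.sin(a),56])
                s+=cv2.getRectSubPix(m,(1,1),(float(u),float(v)))[0,0]
        S.append(s)
    S=np.array(S); w=np.clip(S-.6*S.max(),0,None)
    z=(w*np.exp(1j*np.radians(A*10))).sum()
    return round(float(np.degrees(np.angle(z))/10%36+144),1),round(float(S.max()),1)
E
python3 -c "
from ph import *
print(phase('top'),phase('side'))"
```

```text
clock: 6.28
eef_pos: [635.3, -170.7, 98.9]
tool_rot: [3.131, 0.004, -0.008]
force: [-0.8, 0.1, -0.3]
width: 0.0
(177.6, 17.9) (177.8, 28.7)
```

Phase is 177.6°, so it rests exactly in its click. Second click.

```bash
python3 -m crank '[[[0,0,1,0,0,0],[0,0,1,0,0,0],[0,0,0,0,0,0]]]' 1; python3 -m crank '[[[-0.25,0,0.05,0,0,0],[-0.25,0,0.05,0,0,0],[-0.25,-0.05,0.05,0,-0.1,0],[-0.25,0,0.05,0,0,0],[-0.25,-0.05,0.05,0,-0.1,0],[-0.25,0,0.05,0,0,0]]]' 1
```

```text
clock: 6.63
eef_pos: [632.7, -171.9, 39.2]
tool_rot: [3.131, 0.004, -0.009]
force: [-0.9, 1.0, -1.1]
width: 0.1
clock: 7.13
eef_pos: [588.0, -171.3, 35.0]
tool_rot: [3.126, 0.016, -0.011]
force: [2.3, -0.4, 0.9]
width: -0.0
```

```bash
python3 -m crank '[[[-0.25,0,0,0,0.1,0],[-0.25,0,0,0,0,0],[-0.25,0,0,0,0,0],[-0.25,0,0,0,0,0],[-0.2,0,0,0,0,0],[0,0,0,0,0,0],[0,0,0,0,0,0],[0,0,0,0,0,0],[0,0,0,0,0,0],[0,0,0,0,0,0]]]' 1; python3 -c "
from ph import *
print(phase('top'),phase('side'))"
```

```text
clock: 7.97
eef_pos: [543.2, -168.8, 35.8]
tool_rot: [3.13, 0.014, -0.011]
force: [-0.3, -0.4, 0.5]
width: 0.2
(177.7, 20.1) (177.7, 28.9)
```

```bash
python3 -m crank '[[[0.1,0.1,-1,0,0,0],[0,0,-1,0,0,0],[1,0,0,0,0,0],[1,0,0,0,0,0],[0.9,0,0,0,0,0],[0,0,0,0,0,0]]]' 1; python3 -c "
from ph import *
p=shot('top');save(p,'top5.png',(200,120,500,270),2.6);caps(p,(554.5,-23.5));print(phase('side'))"
```

```text
clock: 8.57
eef_pos: [635.4, -172.1, 96.6]
tool_rot: [3.131, 0.018, -0.013]
force: [1.1, 0.4, 0.1]
width: -0.1
cap [311. 188.  14.  16.] r 67 ang 33 0.43
cap [302. 207.  13.  18.] r 68 ang 98 0.78
cap [312. 189.  18.  17.] r 62 ang 33 0.67
cap [319. 220.   6.  10.] r 56 ang 169 0.47
(177.6, 28.7)
```

View pics/top5.png

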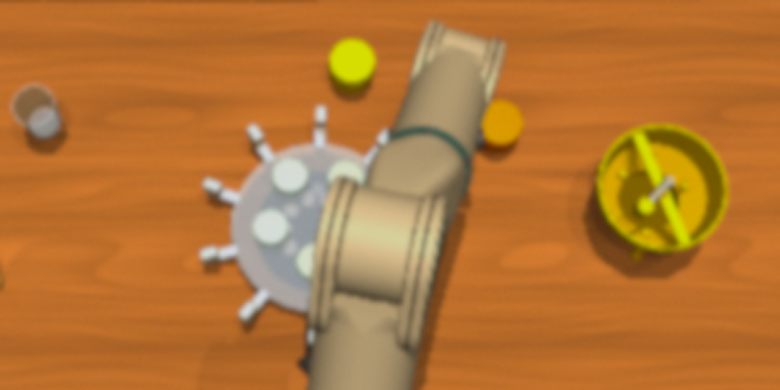

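The turntable is back on the even-click pattern with narrow caps at -30°, 33°, 98° and 169°. The wide cap is no longer at up-right and is now hidden under the arm, so this is 2 clicks. Third click.

```bash
python3 -m crank '[[[0,0,1,0,0,0],[0,0,1,0,0,0],[0,0,0,0,0.1,0]]]' 1; python3 -m crank '[[[-0.25,0,0.05,0,0,0],[-0.25,0,0.05,0,0,0],[-0.25,-0.05,0.05,0,0,0],[-0.25,0,0.05,0,0,0],[-0.25,-0.05,0.05,0,0,0],[-0.25,0,0.05,0,0,0]]]' 1
```

```text
clock: 9.02
eef_pos: [624.2, -174.7, 35.8]
tool_rot: [3.13, 0.016, -0.017]
force: [-1.2, 1.2, -1.3]
width: 0.3
clock: 9.52
eef_pos: [578.6, -174.6, 32.2]
tool_rot: [3.125, 0.005, -0.02]
force: [1.7, -0.8, 1.4]
width: -0.1
```

```bash
python3 -m crank '[[[-0.25,0,0,0,0,0],[-0.25,0,0,0,0,0],[-0.25,0,0,0,0,0],[-0.25,0,0,0,0,0],[-0.2,0,0,0,0,0],[0,0,0,0,0,0],[0,0,0,0,0,0],[0,0,0,0,0,0],[0,0,0,0,0,0],[0,0,0,0,0,0]]]' 1; python3 -c "
from ph import *
print(phase('top'),phase('side'))"
```

```text
clock: 10.35
eef_pos: [532.4, -171.3, 32.0]
tool_rot: [3.13, 0.014, -0.02]
force: [-0.5, 0.5, -0.3]
width: 0.0
(177.7, 20.1) (178.1, 28.9)
```

```bash
python3 -m crank '[[[0.1,0,-1,0,0,0],[0,0,-1,0,0,0],[1,0,0,0,0,0],[1,0,0,0,0,0],[1,0,0,0,0,0],[0.3,0,0,0,0,0.1],[0,0,0,0,0,0]]]' 1; python3 -c "
from ph import *
p=shot('side');save(p,'side6.png',(220,100,460,280),3);print(phase('side'))"
```

```text
clock: 11.03
eef_pos: [637.8, -172.4, 92.6]
tool_rot: [3.13, 0.017, -0.031]
force: [-0.1, -0.5, 0.4]
width: -0.1
(177.9, 28.7)
```

View pics/side6.png

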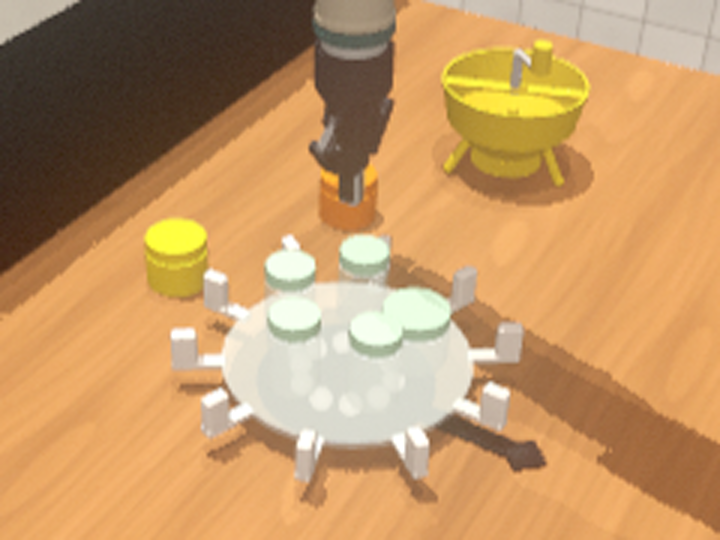

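The squat jar at (417,320) is now one click before the pointer and all the jars are upright. Last click, the same way, with a slightly shorter push.

```bash
python3 -m crank '[[[0,0,1,0,0,-0.2],[0,0,0.9,0,0,0],[0,0,0,0,0.1,0]]]' 1; python3 -m crank '[[[-0.25,0,0.03,0,0,0],[-0.25,0,0.03,0,0,0],[-0.25,-0.05,0.03,0,0,0],[-0.25,0,0.03,0,0,0],[-0.25,-0.05,0.03,0,0,0],[-0.25,0,0.03,0,0,0]]]' 1
```

```text
clock: 11.38
eef_pos: [632.0, -173.6, 35.4]
tool_rot: [3.13, 0.009, -0.01]
force: [-1.4, 0.3, -0.8]
width: 0.0
clock: 11.88
eef_pos: [585.3, -174.1, 34.9]
tool_rot: [3.125, -0.001, -0.012]
force: [2.6, -1.4, -0.8]
width: 0.4
```

```bash
python3 -m crank '[[[-0.25,0,0,0,0,0],[-0.25,0,0,0,0,0],[-0.25,0,0,0,0,0],[-0.2,0,0,0,0,0],[0,0,0,0,0,0],[0,0,0,0,0,0],[0,0,0,0,0,0],[0,0,0,0,0,0],[0,0,0,0,0,0]]]' 1; python3 -c "
from ph import *
print(phase('top'),phase('side'))"
```

```text
clock: 12.63
eef_pos: [548.4, -172.2, 35.4]
tool_rot: [3.128, 0.006, -0.013]
force: [-0.9, -0.2, -0.6]
width: -0.0
(177.5, 20.2) (177.6, 28.9)
```

Settled. Lift, and move off the way the arm came.

```bash
python3 -m crank '[[[0.1,0,-1,0,0,0],[0,0,-1,0,0,0],[0,0,-1,0,0,0],[0,0,-1,0,0,0],[0,0,-1,0,0,0],[0,0,-1,0,0,0],[0,0,-0.8,0,0,0]]]' 1; python3 -m crank '[[[-0.5,0.95,0,0,0,0],[-0.5,0.95,0,0,0,0],[-0.6,0.95,0,0,0,0],[-0.6,0.95,0,0,0,0],[-0.6,0.95,0,0,0,0],[-0.6,0.95,0,0,0,0],[-0.6,0.95,0,0,0,0],[-0.6,0.95,0,0,0,0],[0,0,0,0,0,0],[0,0,0,0,0,0]]]' 1; python3 -c "
from ph import *
p=shot('top');save(p,'top7.png',(200,120,500,270),2.6);caps(p,(554.5,-23.5));print(phase('top'),phase('side'))
s=ctrl.read_state();print(s['force'],np.abs(s['qd']).max())"
```

```text
clock: 13.32
eef_pos: [549.9, -167.9, 240.8]
tool_rot: [3.132, 0.022, -0.012]
force: [0.6, -0.3, 0.2]
width: 0.3
clock: 14.15
eef_pos: [411.9, -403.7, 253.1]
tool_rot: [3.127, 0.003, -0.003]
force: [0.5, 0.6, -0.3]
width: -0.4
cap [322. 221.  18.  18.] r 59 ang 179 0.68
cap [310. 188.  13.  17.] r 71 ang 35 0.53
cap [333. 190.  16.  19.] r 64 ang -38 0.73
cap [311. 187.  12.  17.] r 71 ang 31 0.66
cap [336. 208.  18.  17.] r 50 ang -108 0.57
cap [304. 206.  15.  16.] r 62 ang 98 0.47
(177.7, 28.4) (177.7, 28.9)
[-0.25563385  0.13255321  0.06985608] 0.003783681668308654
```

View pics/top7.png

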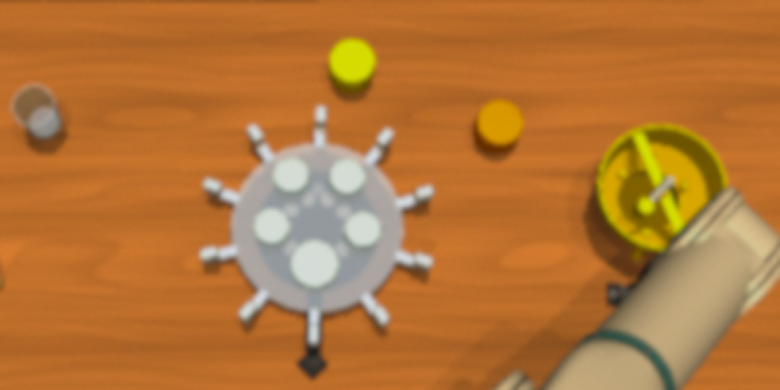

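The wide cap at (315,263) stands in line with the pointer at (313,362), and a lug lies over the pointer. All the jars are upright and nothing else has moved. Handing in.

```bash
python3 -c "
from cell import ctrl
print(ctrl.finish_job())"
```

```text
the job is handed in; nothing more can be done
None
```

I turned the lazy Susan four clicks clockwise, so the squat jar now stands at the black pointer, and handed the job in at about 14 s on the robot's clock. Each click was one slow push on a lug at the right edge with the closed fingertips.

**Turntable:** in the last check both cameras put the lugs at 177.7°, against 177.6° at the start, so it rests in its click.
**Jars:** the wide cap is in line with the pointer, about 59 mm from the axis (nominally 62 mm), and all five jars look upright on the disc.
**Other things:** the mill and the tea glass look unmoved. The spoon lay outside the final crop, so I did not check it, but the arm never went near it.
**Arm:** it finished still and clear of the Susan, with wrist force near zero.

**One reading that disagreed:** a lug-angle fit during the first click gave 184.8°, taken while the turntable was still settling. The next reading was 177.6°. The jar detections were also up to about 12 mm off in radius, so I used them only to identify the jars and count clicks.

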